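# Clamp a culture dish on the sample jig and hold the tensioner

## Task

Pick up the small closed culture dish and set it gently down, centred on the jig's round stage plate just clear of the two stop pins, and let go of it. Then push the jig's sprung tensioner arm back by its upright post until it is past its ratchet click, and keep it pushed there: the program finishes while the gripper is still holding the arm back against its spring. Leave the other things on the table where they are.

Things in the scene. Friction and masses are not known exactly. Their poses are not given: they have to be found in the camera images.
- dish_mid (a point): centre (half-way up) of the small closed culture dish: a disc 40 mm across, 20 mm high, 20 to 50 g, clear with white lid rim and amber filling, flat on the table at the robot's right among a 60 mm dish, a small jar and a steel weight (at least 95 mm off, centre to centre, under 50 mm high). Grip it across its diameter from any side.
- jig: fixed sample jig: white base plate 165 (x) by 240 (y) by 10 mm, at a varying place and yaw (within 0.3 rad); origin at the centre of its underside, x away from the robot, y left, z up. It carries the stage plate with two stop pins (left end), the tensioner arm (a flat bell-crank, bars at z = 22 to 30 mm) and, near its +x edge, a sprung click pawl up to 40 mm high.
- stage_top (a point): centre of the top face of the round metal stage plate (48 mm across, top 16 mm above the table), where the dish goes; at (-32, 70) mm in the jig frame, axes parallel to it. Two stop pins, 8 mm thick, tops 16 mm above the plate's top, stand at (-21.7, +-15.2) mm from here, on the robot's side; a centred dish clears them by 2.5 mm. Beside the plate along jig y it is free.
- pivot (a point): the tensioner arm's upright pivot axis, at (-3.5, 10) mm in the jig frame, 26 mm above the table. The arm's short end, a keeper foot, swings in towards the stage from its far (+x) side and at the end stop stands 2.5 mm from a centred dish.
- post (a point): point on the axis of the tensioner arm's upright post (20 mm thick, from 22 to 65 mm above the table; this point at 46 mm), at the arm's end, 110 mm from the pivot. At rest about (-36, -95) mm in the jig frame; it swings about 64 mm along jig +x to the end stop, moving under 6 mm along y. Free on all sides above the base plate but for the arm's bar, which joins it from +y.
- tensioner (a joint): arm angle q, rad: 0 at rest, grows as the post is pushed to jig +x, 0.62 at the end stop. Post axis in the jig frame = pivot + 110 mm * (sin(q-0.3), -cos(q-0.3)). Spring force at the post 4 N at rest, 11 N at the end; the click adds about 3 N from 0.27, gives way at 0.36, is past at 0.45. It does not latch: released, the arm springs back to 0.
- big_dish: a bystander: larger closed culture dish, 60 mm across, 15 mm high; origin under its centre
- jar: a bystander: small jar, 40 mm across, 48 mm high; origin under its centre
- weight: a bystander: small steel weight, 32 mm across, 36 mm high; origin under its centre
- beaker: a bystander: open glass beaker, 70 mm across, 90 mm high, on the left; origin under its centre
- spatula: a bystander: steel spatula 160 mm long, lying on the left
- dish: the same small dish; origin at the centre of its underside
Things that resemble listed ones, but are neither listed nor needed, are in the scene too. Leave any brown or yellow look-alike of the dish alone.

How it is judged:
On the way, in this order (a step that is already met when the one before it is completed fails the run):
1. the dish is brought down over the stage plate in the gripper, not dropped from above (horizontal distance between dish_mid and stage_top below 0.012 m and z of dish_mid in the frame of stage_top below 0.018 m and contact force between the fingers and dish above 0.5 N), for 0.05 s.
2. the dish stands centred on the stage plate, let go, with the tensioner arm still at rest (horizontal distance between dish_mid and stage_top below 0.007 m and z of dish_mid in the frame of stage_top between 0.007 and 0.013 m and angle between dish_mid's own z axis and vertical below 0.1 rad and contact force between each of the arm, the fingers and dish below 0.1 N and linear speed of dish below 0.02 m/s and value of joint tensioner below 0.1 rad), for 0.2 s.
3. the tensioner arm is pushed back past its click by the gripper (value of joint tensioner above 0.46 rad and contact force between the fingers and tensioner above 2 N), for 0.2 s.
At the end, for the whole second after the job is handed in: The dish stands flat on the stage plate, its centre within 7 mm of the plate's centre, untouched by the robot and at rest, and the tensioner arm is held still past its click (over 0.46 rad) by the gripper's fingers, which press on it with more than 2 N (all of step 3 and horizontal distance between dish_mid and stage_top below 0.007 m and z of dish_mid in the frame of stage_top between 0.007 and 0.013 m and angle between dish_mid's own z axis and vertical below 0.1 rad and contact force between each of the arm, the fingers and dish below 0.1 N and linear speed of dish below 0.02 m/s and velocity of joint tensioner between -0.1 and 0.1 rad/s); the arm keeps its last pose, push and grip.
It fails at once if one of the other things on the table is moved more than 20 mm (distance of any of big_dish, jar, weight, beaker, spatula from where it was at the start of the episode above 0.02 m).
It also fails if it takes over 58 s, if anything falls off the work surface, if the arm or the gripper's body presses on something with over 40 N, if the wrist force passes 120 N, or if a joint passes its speed limit or range.

## Robot

A 6-joint arm with a two-finger parallel gripper is mounted at the origin on the work surface. World frame = base frame: x ahead of the robot, y to its left, z up, the work surface at z = 0. Lengths are in m, angles in rad, forces in N, time in s.
With the tool pointing down it reaches from about 0.25 to 0.8 m from the base axis. Payload 3.9 kg.
Tool frame: the origin (TCP) lies midway between the tips of the shut fingers; the grasp point (between the pads) lies 19 mm behind it; x points along the fingers, y is the direction in which the jaws open and shut, and the axes are right-handed (so a half turn about x gives the same grasp; the last joint's range is limited). The gripper opens to 85 mm and grips with 20 to 120 N. Pads are 22 mm wide; open, the fingers measure 114 mm over their backs; the gripper's body (76 mm by 85 mm) begins 54 mm behind the grasp point. The pads swing forward as they close: fully open they stand 13 mm farther back than shut.
Start: joints at [1.333, 0.26, -0.138, 1.173, 0, 1.571], TCP at [0.124, 0.51, 0.231] pointing down, gripper open.
Joint ranges: [-2.78, 2.78], [-0.83, 1.72], [-1.28, 1.37], [-1.9, 2.12], [-1.57, 1.48], [-3.14, 3.14]. Speed limits (rad/s): [2.57, 2.57, 3.14, 3.14, 3.14, 3.14].

## Interface

Orientations are given as a unit quaternion [w, x, y, z].
In Python, from workcell import arm, eyes gives the robot as it stands.
- The arm moves only by the tool arm_command, never from a script. Its arguments are lists of equal length, an entry for each row: "travel": the shift along the tool's x, y, z in mm, a list of three; "spin": the turn about the tool's x in rad. A call has exactly 10 rows; each row shifts and turns the commanded pose from where the row before left it, along the tool's axes as they then stand; what a row does not reach is not made up. A row lasts 1/12 s, in which the tool goes at most 41.7 mm and 7.16 degrees, less where a joint would pass 70% of its speed; a pose out of reach is approached as far as the arm can. A call is refused whole if a number of a shift passes 41.7 or a number of a turn 0.125, either way. A call with a gripper value outside its range is refused whole. "claw" is the gripper command: -1 is shut, 1 is fully open, values between are in proportion, set as the call begins (left out, the last holds). The fingers move at their own pace and stop on an object; "force" is the grip in N (left out, the last holds). Time passes only in rows, so rows that do not move let the fingers close, or fill a call up. It gives the time, the measured TCP pose, the force and the opening at its end, in the units of the state.
- arm.get_state(): the state, without advancing time (a new reading comes with each control period).
- eyes.get_image(name): name is "scene" or "top"; returns a dict with "color" (400x640x3 uint8, red, green, blue), "intrinsics" (3x3 intrinsics, pixels), "R" (3x3) and "t" (3): a world point X has camera coordinates R X + t. Camera axes: x right, y down, z forward; pixel columns grow to the right and rows downward; lengths in m; the calibration is good to about 2 mm. A picture is of the moment at which its call begins. There is no depth.
- arm.sign_off(): hands the job in, once; it reports no verdict.
The state is a dict: "t": time; "qpos": joint angles; "qvel": joint speeds; "joint_efforts": joint torques, N m; "tcp_pos": TCP position; "eef_rot": TCP orientation; "force": force on the tool from outside, world axes, zero at the start; "wrist_torque": the same for the moment, N m; "width": finger opening in m.
Only numpy, scipy, OpenCV 4.12 (cv2) and the standard library are available. Lean on these libraries where they do the work, as an engineer would, in place of code of your own. Each camera call takes 0.05 s, during which the arm holds its last target. There are 200 camera calls.

## Working session

There is one attempt and no reset: what is moved stays moved. The work goes in short steps, Python scripts to look and compute and a tool call to move; the robot and the scene stay as the last step left them, time stands still between calls to the robot, and variables do not carry over. Pictures are saved under pics/ and viewed, about 8 in all and at most 12, crops included, and the job is handed in when it is done.

Besides the shell and the picture viewer there is one more tool, called after "Emit:" as name([rows], argument=value, ...), one row to a line, values as JSON. arm_command: Moves the arm, as the interface text tells. Its arguments: {"type":"object","properties":{"travel":{"type":"array"},"spin":{"type":"array"},"claw":{"type":"number"},"force":{"type":"number"}},"required":["travel","spin"]}

```bash
mkdir -p pics; ls; cat > h.py <<'E'
import numpy as np, cv2
from workcell import arm, eyes
def snap(n,tag):
    d=eyes.get_image(n); cv2.imwrite(f'pics/{tag}.png',d['color'][:,:,::-1])
    np.savez(f'pics/{tag}.npz',**d); return d
def load(tag): return np.load(f'pics/{tag}.npz')
def ray(d,u,v,z):
    K,R,t=d['intrinsics'],d['R'],d['t']
    c=-R.T@t; r=R.T@np.linalg.inv(K)@np.array([u,v,1.]); return c+r*(z-c[2])/r[2]
def proj(d,X):
    p=d['intrinsics']@(d['R']@np.array(X)+d['t']); return p[:2]/p[2]
E
python3 - <<'E'
from h import *
for n in('top','scene'):
    d=snap(n,n+'0'); print(n,-d['R'].T@d['t'],d['R'].round(3).tolist(),d['intrinsics'].tolist())
s=arm.get_state(); print(s)
E
```

```text
pics
top [0.48311505 0.01444761 1.1092833 ] [[0.003, -1.0, -0.001], [-0.995, -0.003, -0.104], [0.104, 0.001, -0.995]] [[428.7349991501081, 0.0, 323.6880000695105], [0.0, 428.7349991501081, 194.79805484322802], [0.0, 0.0, 1.0]]
scene [ 1.09953268 -0.53000739  0.79298819] [[0.747, 0.665, -0.001], [0.461, -0.519, -0.72], [-0.479, 0.538, -0.694]] [[397.13764076132264, 0.0, 321.8280865601208], [0.0, 397.13764076132264, 200.84207836876024], [0.0, 0.0, 1.0]]
{'t': 0.1, 'qpos': array([ 1.33300822e+00,  2.60636365e-01, -1.39254972e-01,  1.17274280e+00,
        1.83508326e-05,  1.57080477e+00]), 'qvel': array([ 0.00087426, -0.00125181,  0.00124394, -0.00026331, -0.00082094,
        0.00077378]), 'joint_efforts': array([-1.23986629e-04, -4.06507623e+01,  2.54526919e+01,  1.00897989e-02,
       -2.11647642e-05,  7.90380625e-06]), 'tcp_pos': array([0.12350947, 0.50960794, 0.23053307]), 'eef_rot': array([ 0.70203075,  0.08323139,  0.70219777, -0.08452021]), 'force': array([ 0.73942827,  0.18922068, -0.70880313]), 'wrist_torque': array([-0.06129136,  0.02192197, -0.04298658]), 'width': 0.08541865947513642}
```

View pics/top0.png

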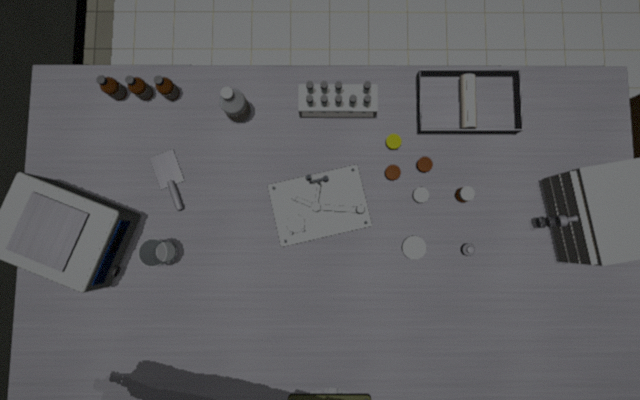

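View pics/scene0.png

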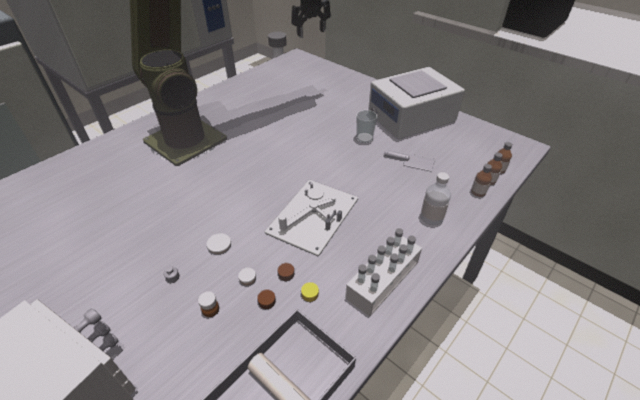

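The top view shows the jig at about (320,205). At its right are:
- a small white-rimmed dish (421,195)
- a larger dish (414,247)
- a jar (466,194)
- a steel weight (468,249)
- brown look-alikes at (392,172) and (425,164), and a yellow one at (394,142)

The small white-rimmed one at (421,195) fits the description. The scene view agrees, with that dish at (247,276). Next is one enlarged crop to confirm it.

```bash
python3 - <<'E'
from h import *
im=cv2.imread('pics/top0.png')
f=lambda a:cv2.convertScaleAbs(cv2.resize(a,None,fx=5,fy=5,interpolation=cv2.INTER_CUBIC),alpha=1.5)
a=f(im[158:252,260:380]); b=f(im[130:262,375:485])
cv2.imwrite('pics/c1.png',cv2.resize(a,None,fx=1.25,fy=1.25)); 
s=cv2.imread('pics/scene0.png')
c=np.hstack([cv2.resize(b,(400,480)),cv2.resize(f(s[225:325,190:270]),(384,480))])
cv2.imwrite('pics/c2.png',c)
E
```

```text
(no output)
```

View pics/c1.png

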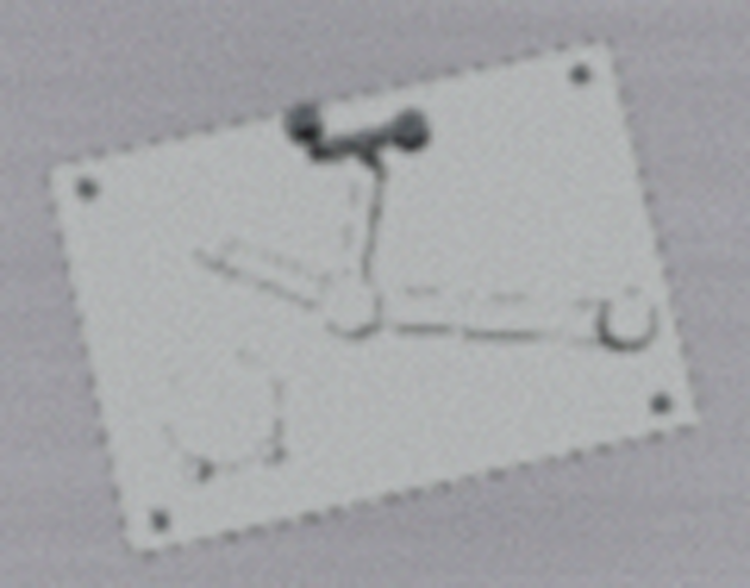

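View pics/c2.png

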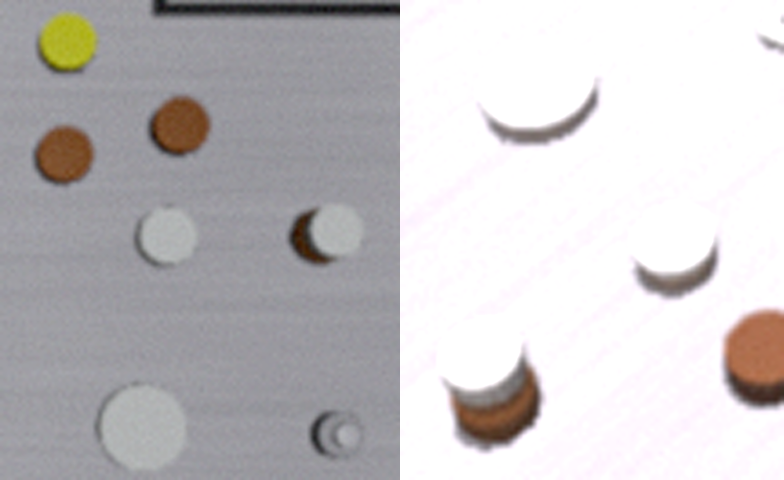

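The crop confirms the small plain dish with a white lid at (421,195). The brown and yellow discs are the look-alikes. The jig crop shows the stage at lower left (pins on the robot's side), the pivot at mid, the post at right and the pawl at the top. Now I measure.

```bash
cat >> h.py <<'E'
def blobs(d,lo,amin):
    im=d['color'].astype(int); m=((im.min(2)>lo)&(im.max(2)-im.min(2)<40)).astype(np.uint8)
    return [c for c in cv2.findContours(m,cv2.RETR_EXTERNAL,cv2.CHAIN_APPROX_NONE)[0] if cv2.contourArea(c)>amin]
E
python3 - <<'E'
from h import *
d=load('top0'); im=d['color'].astype(int)
for p in [(421,195),(414,247),(300,235),(400,220),(340,230)]: print(p,im[p[1],p[0]])
d2=load('scene0'); im2=d2['color'].astype(int)
for p in [(247,273),(218,243),(270,225),(230,265)]: print('s',p,im2[p[1],p[0]])
g=im.min(2)
for lo in (118,124,130):
  for c in blobs(d,lo,60):
    (u,v),(w,h),a=cv2.minAreaRect(c)
    if 260<u<490 and 120<v<270: print(lo,round(u,1),round(v,1),round(w,1),round(h,1),a,cv2.contourArea(c))
E
```

```text
(421, 195) [119 120 119]
(414, 247) [119 121 121]
(300, 235) [119 121 121]
(400, 220) [107 105 109]
(340, 230) [116 119 118]
s (247, 273) [207 203 207]
s (218, 243) [207 202 205]
s (270, 225) [204 199 203]
s (230, 265) [177 170 178]
118 343.0 222.5 19.0 30.0 90.0 88.0
118 320.5 223.4 23.8 16.2 75.96376037597656 71.5
118 293.0 199.0 30.8 32.7 34.38034439086914 187.5
118 340.0 192.7 38.6 30.1 9.462322235107422 232.0
118 344.4 180.1 23.0 30.4 80.53767395019531 103.5
```

```bash
cat > m.py <<'E'
from h import *
def big(d,roi,k=1.0,amin=60):
    x0,y0,x1,y1=roi; g=cv2.GaussianBlur(d['color'][y0:y1,x0:x1,1],(3,3),0)
    g=cv2.resize(g,None,fx=4,fy=4,interpolation=cv2.INTER_CUBIC)
    med=np.median(g); hi=np.percentile(g,97); th=(np.percentile(g,20)+hi)/2 if k is None else k
    m=(g>th).astype(np.uint8)
    cs=cv2.findContours(m,cv2.RETR_EXTERNAL,cv2.CHAIN_APPROX_NONE)[0]
    c=max(cs,key=cv2.contourArea)[:,0].astype(float)
    return (c+.5)/4-.5+[x0,y0]
def onplane(d,c,z): return np.array([ray(d,u,v,z)[:2] for u,v in c],np.float32)
if __name__=='__main__':
    d=load('top0')
    for k in (112,114):
        P=onplane(d,big(d,(258,155,380,255),k),.010); r=cv2.minAreaRect(cv2.convexHull(P)); print('jig',k,r,cv2.boxPoints(r).round(4).tolist())
        P=onplane(d,big(d,(408,183,434,207),k),.020); print('dish',cv2.minEnclosingCircle(P),cv2.fitEllipse(P))
    # holes
    g=cv2.resize(d['color'][...,1],None,fx=4,fy=4,interpolation=cv2.INTER_CUBIC)
    for (cx,cy) in [(87,188),(580,74),(160,520),(660,404)]:
        u,v=260+cx/6.25,158+cy/6.25; x,y=int(u),int(v)
        w=np.clip(112-cv2.GaussianBlur(d['color'],(3,3),0)[y-3:y+4,x-3:x+4,1].astype(float),0,None)
        yy,xx=np.mgrid[y-3:y+4,x-3:x+4]; print('hole',ray(d,(w*xx).sum()/w.sum(),(w*yy).sum()/w.sum(),.01).round(4))
    s=load('scene0')
    P=onplane(s,big(s,(234,262,262,290),192),.020); print('scene dish',cv2.minEnclosingCircle(P),cv2.fitEllipse(P))
    P=onplane(s,big(s,(255,170,370,260),192),.010); r=cv2.minAreaRect(P); print('scene jig',r)
E
python3 m.py
```

```text
jig 112 ((0.5720230340957642, 0.027481146156787872), (0.16219183802604675, 0.2375035285949707), 13.291977882385254) [[0.4657999873161316, 0.12439999729394913], [0.5203999876976013, -0.10670000314712524], [0.6782000064849854, -0.06939999759197235], [0.6236000061035156, 0.16169999539852142]]
dish ((0.5997315645217896, -0.23431017994880676), 0.01925220526754856) ((0.5990723371505737, -0.23388874530792236), (0.03559500724077225, 0.03605315089225769), 153.8419952392578)
jig 114 ((0.5717465281486511, 0.027422085404396057), (0.16064268350601196, 0.23628023266792297), 13.303650856018066) [[0.46639999747276306, 0.12389999628067017], [0.520799994468689, -0.10599999874830246], [0.6771000027656555, -0.06909999996423721], [0.6226999759674072, 0.16089999675750732]]
dish ((0.599280595779419, -0.23369234800338745), 0.01849083974957466) ((0.5989649891853333, -0.2337515950202942), (0.03437644615769386, 0.034882575273513794), 170.4671173095703)
hole [0.6157 0.1454 0.01  ]
hole [ 0.6639 -0.0587  0.01  ]
hole [0.4794 0.1134 0.01  ]
hole [ 0.5274 -0.0912  0.01  ]
scene dish ((0.5974017977714539, -0.23426786065101624), 0.018531864508986473) ((0.5981215834617615, -0.23462113738059998), (0.03386368602514267, 0.03574454411864281), 150.16690063476562)
scene jig ((0.5670143365859985, 0.04870391637086868), (0.15773172676563263, 0.180036261677742), 13.22819709777832)
```

```bash
cat > plan.py <<'E'
from h import *
from scipy.spatial.transform import Rotation as Ro
JC=np.array([.5716,.0273]); YAW=.2325
def jig(x,y): c,s=np.cos(YAW),np.sin(YAW); return JC+np.array([c*x-s*y,s*x+c*y])/1000
def go(p,s=None):
    s=s or arm.get_state(); q=s['eef_rot']; R=Ro.from_quat([*q[1:],q[0]]).as_matrix()
    y=R[:,1]; a=np.arctan2(y[1],y[0])            # jaw heading
    want=YAW+np.pi/2; e=(want-a+np.pi/2)%np.pi-np.pi/2   # world-z turn; tool x is down -> spin=-e
    ax=R@Ro.from_rotvec([-e,0,0]).as_matrix()
    print('t',round(s['t'],2),'tcp',(s['tcp_pos']*1e3).round(1),'w',round(s['width']*1e3,1),'spin',round(-e,3),'F',s['force'].round(1),'tilt',R[:,0].round(3))
    print('  shift mm now axes',(R.T@(np.array(p)-s['tcp_pos'])*1e3).round(1),' after spin',(ax.T@(np.array(p)-s['tcp_pos'])*1e3).round(1))
DISH=np.array([.599,-.234]); STAGE=jig(-32,70)
E
python3 - <<'E'
from plan import *
print(STAGE, jig(-36,-95)); go([*DISH,.15])
E
```

```text
[0.52433224 0.08804339] [ 0.55845768 -0.07343867]
t 0.1 tcp [123.5 509.6 230.5] w 85.4 spin -0.47 F [ 0.7  0.2 -0.7] tilt [-0.    -0.002 -1.   ]
  shift mm now axes [  81.6 -610.5  637.3]  after spin [  81.6 -833.   291.4]
```

Emit:
arm_command([
  [0, 0, 0],
  [0, 0, 0],
  [0, 0, 0],
  [0, 0, 0],
  [0, -34, 12],
  [0, -34, 12],
  [0, -34, 12],
  [0, -34, 12],
  [0, -34, 12],
  [0, -34, 12],
], spin=[-0.1175, -0.1175, -0.1175, -0.1175, 0, 0, 0, 0, 0, 0], claw=0.5, force=25)

```text
t: 0.93
tcp_pos: [0.2409, 0.3265, 0.2309]
eef_rot: [0.702, -0.082, 0.702, 0.082]
force: [0.9, -0.5, -0.1]
width: 0.0642
```

```bash
python3 -c "
from plan import *
go([*DISH,.15]); print(arm.get_state()['qpos'].round(2))"
```

```text
t 0.93 tcp [240.9 326.5 230.9] w 64.2 spin 0.0 F [ 0.9 -0.5 -0.1] tilt [-0.    -0.001 -1.   ]
  shift mm now axes [  81.2 -627.9  219. ]  after spin [  81.2 -627.8  219.3]
[ 0.94  0.06 -0.39  1.12 -0.    0.7 ]
```

Emit:
arm_command([
  [0, -35, 12],
  [0, -35, 12],
  [0, -35, 12],
  [0, -35, 12],
  [0, -35, 12],
  [0, -35, 12],
  [0, -35, 12],
  [0, -35, 12],
  [0, -35, 12],
  [0, -35, 12],
], spin=[0, 0, 0, 0, 0, 0, 0, 0, 0, 0])

```text
t: 1.77
tcp_pos: [0.4383, 0.0134, 0.2311]
eef_rot: [0.702, -0.082, 0.703, 0.082]
force: [-0.1, 1.2, 0.2]
width: 0.0638
```

Emit:
arm_command([
  [10, -35, 12],
  [10, -35, 12],
  [10, -35, 12],
  [10, -35, 12],
  [10, -35, 12],
  [10, -35, 12],
  [10, -35, 12],
  [10, -30, 12],
  [0, 0, 0],
  [0, 0, 0],
], spin=[0, 0, 0, 0, 0, 0, 0, 0, 0, 0])

```text
t: 2.6
tcp_pos: [0.5943, -0.2314, 0.1491]
eef_rot: [0.701, -0.081, 0.703, 0.082]
force: [-0.7, 1.4, -0.4]
width: 0.0645
```

```bash
python3 -c "
from plan import *
go([*DISH,.08])"
```

```text
t 2.6 tcp [ 594.3 -231.4  149.1] w 64.5 spin -0.002 F [-0.7  1.4 -0.4] tilt [-0.003  0.001 -1.   ]
  shift mm now axes [69.1 -3.8  4.1]  after spin [69.1 -3.8  4.1]
```

Emit:
arm_command([
  [0, -3.8, 4],
  [20, 0, 0],
  [20, 0, 0],
  [20, 0, 0],
  [20, 0, 0],
  [20, 0, 0],
  [20, 0, 0],
  [15, 0, 0],
  [6, 0, 0],
  [0, 0, 0],
], spin=[0, 0, 0, 0, 0, 0, 0, 0, 0, 0])

```text
t: 3.43
tcp_pos: [0.5982, -0.2315, 0.0094]
eef_rot: [0.701, -0.082, 0.703, 0.083]
force: [-0.1, 0.4, 0.9]
width: 0.064
```

```bash
python3 -c "
from plan import *
go([*DISH,.002])
d=snap('scene','s1'); im=d['color'][:,:,::-1]
u,v=proj(d,[*DISH,.02]).astype(int); cv2.imwrite('pics/s1c.png',cv2.resize(im[v-50:v+50,u-60:u+60],None,fx=5,fy=5,interpolation=cv2.INTER_CUBIC))"
```

```text
t 3.43 tcp [ 598.2 -231.5    9.4] w 64.0 spin 0.001 F [-0.1  0.4  0.9] tilt [-0.003  0.001 -1.   ]
  shift mm now axes [ 7.4 -2.6  0.3]  after spin [ 7.4 -2.6  0.3]
```

View pics/s1c.png

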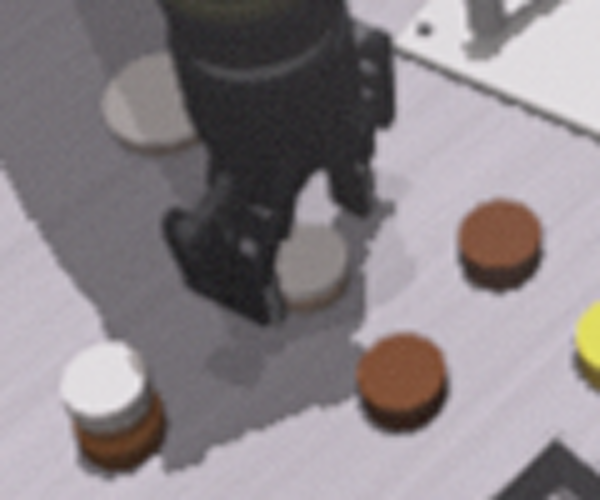

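The crop shows the white-lidded dish at (312,262) between the open fingers, with the neighbours clear. I lower the last bit and close.

Emit:
arm_command([
  [3, -2, 0],
  [3, 0, 0],
  [1, 0, 0],
  [0, 0, 0],
  [0, 0, 0],
  [0, 0, 0],
  [0, 0, 0],
  [0, 0, 0],
  [0, 0, 0],
  [0, 0, 0],
], spin=[0, 0, 0, 0, 0, 0, 0, 0, 0, 0])

```text
t: 4.32
tcp_pos: [0.5999, -0.235, 0.0033]
eef_rot: [0.702, -0.082, 0.702, 0.082]
force: [-0.8, 0.0, -0.3]
width: 0.064
```

Emit:
arm_command([
  [0, 0, 0],
  [0, 0, 0],
  [0, 0, 0],
  [0, 0, 0],
  [0, 0, 0],
  [0, 0, 0],
  [0, 0, 0],
  [0, 0, 0],
  [0, 0, 0],
  [0, 0, 0],
], spin=[0, 0, 0, 0, 0, 0, 0, 0, 0, 0], claw=-1, force=25)

```text
t: 5.15
tcp_pos: [0.6001, -0.235, 0.0035]
eef_rot: [0.702, -0.082, 0.702, 0.082]
force: [-0.5, 0.1, 2.4]
width: 0.0386
```

Emit:
arm_command([
  [-3, 0, 0],
  [-5, 0, 0],
  [-10, 0, 0],
  [-15, 0, 0],
  [-15, 0, 0],
  [-15, 0, 0],
  [-10, 0, 0],
  [-5, 0, 0],
  [0, 0, 0],
  [0, 0, 0],
], spin=[0, 0, 0, 0, 0, 0, 0, 0, 0, 0])

```text
t: 5.98
tcp_pos: [0.5999, -0.2349, 0.0813]
eef_rot: [0.702, -0.082, 0.702, 0.082]
force: [-1.1, 0.7, -1.3]
width: 0.039
```

```bash
python3 -c "
from plan import *
go([*STAGE,.08])
d=snap('scene','s2'); im=d['color'][:,:,::-1]
u,v=proj(d,[*arm.get_state()['tcp_pos']]).astype(int); cv2.imwrite('pics/s2c.png',cv2.resize(im[v-50:v+40,u-55:u+55],None,fx=6,fy=6,interpolation=cv2.INTER_CUBIC));print(u,v)"
```

```text
t 5.98 tcp [ 599.9 -234.9   81.3] w 39.0 spin -0.0 F [-1.1  0.7 -1.3] tilt [ 0.  0. -1.]
  shift mm now axes [  1.3 331.7   0.8]  after spin [  1.3 331.7   0.9]
243 258
```

View pics/s2c.png

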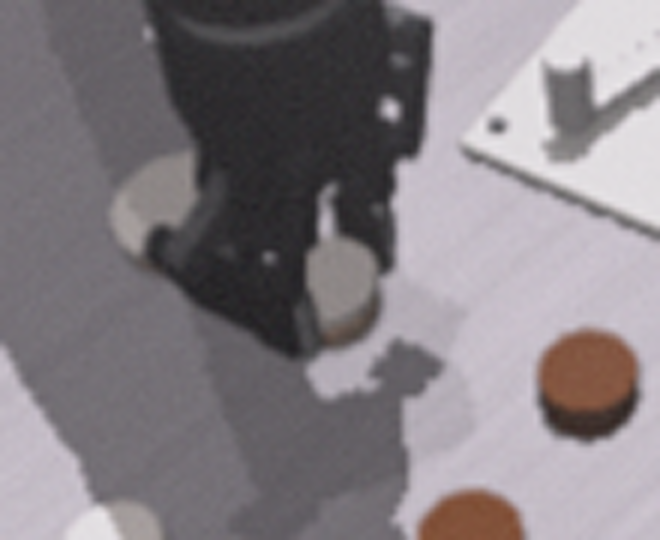

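The dish is held at crop (342,275), gripped and level. Next I raise it and carry it across to the stage. The tool's z axis is jig x.

Emit:
arm_command([
  [-15, 0, 0],
  [-15, 10, 0],
  [-10, 25, 0],
  [0, 30, 0],
  [0, 30, 0],
  [0, 30, 0],
  [0, 30, 0],
  [0, 30, 0],
  [0, 30, 0],
  [0, 30, 0],
], spin=[0, 0, 0, 0, 0, 0, 0, 0, 0, 0])

```text
t: 6.87
tcp_pos: [0.5421, 0.0047, 0.1202]
eef_rot: [0.702, -0.082, 0.703, 0.082]
force: [0.4, -0.2, 0.1]
width: 0.039
```

Emit:
arm_command([
  [0, 25, 0],
  [0, 25, 1],
  [0, 20, 1],
  [0, 15, 0.5],
  [10, 2, 0],
  [15, 0, 0],
  [15, 0, 0],
  [15, 0, 0],
  [0, 0, 0],
  [0, 0, 0],
], spin=[0, 0, 0, 0, 0, 0, 0, 0, 0, 0])

```text
t: 7.7
tcp_pos: [0.5244, 0.0879, 0.0647]
eef_rot: [0.701, -0.082, 0.704, 0.082]
force: [-0.8, -0.4, 0.2]
width: 0.039
```

```bash
python3 -c "
from plan import *
go([*STAGE,.0195])"
```

```text
t 7.7 tcp [524.4  87.9  64.7] w 39.0 spin -0.001 F [-0.8 -0.4  0.2] tilt [-0.004 -0.001 -1.   ]
  shift mm now axes [45.2  0.2  0.2]  after spin [45.2  0.2  0.2]
```

Emit:
arm_command([
  [10, 0, 1.5],
  [10, 0, 0],
  [10, 0, 0],
  [5, 0, 0],
  [2, 0, 0],
  [0, 0, 0],
  [0, 0, 0],
  [0, 0, 0],
  [0, 0, 0],
  [0, 0, 0],
], spin=[0, 0, 0, 0, 0, 0, 0, 0, 0, 0])

```text
t: 8.53
tcp_pos: [0.5278, 0.0892, 0.0297]
eef_rot: [0.703, -0.082, 0.702, 0.082]
force: [0.4, -0.2, 0.5]
width: 0.0388
```

```bash
python3 -c "
from plan import *
go([*STAGE,.0195])
d=snap('scene','s3'); im=d['color'][:,:,::-1].copy()
u,v=proj(d,[*STAGE,.016]).astype(int)
c=cv2.resize(im[v-45:v+45,u-50:u+60],None,fx=7,fy=7,interpolation=cv2.INTER_CUBIC)
P=lambda X:tuple(int(a) for a in ((proj(d,X)-[u-50,v-45]+.5)*7))
for r,z,col in((.024,.016,(0,0,255)),(.02,.042,(0,255,0))):
  for a in np.arange(0,6.28,.2): cv2.circle(c,P([STAGE[0]+r*np.cos(a),STAGE[1]+r*np.sin(a),z]),1,col,-1)
cv2.imwrite('pics/s3c.png',c)"
```

```text
t 8.53 tcp [527.8  89.2  29.7] w 38.8 spin -0.0 F [ 0.4 -0.2  0.5] tilt [ 0.001  0.    -1.   ]
  shift mm now axes [10.2 -0.3 -3.7]  after spin [10.2 -0.3 -3.7]
```

View pics/s3c.png

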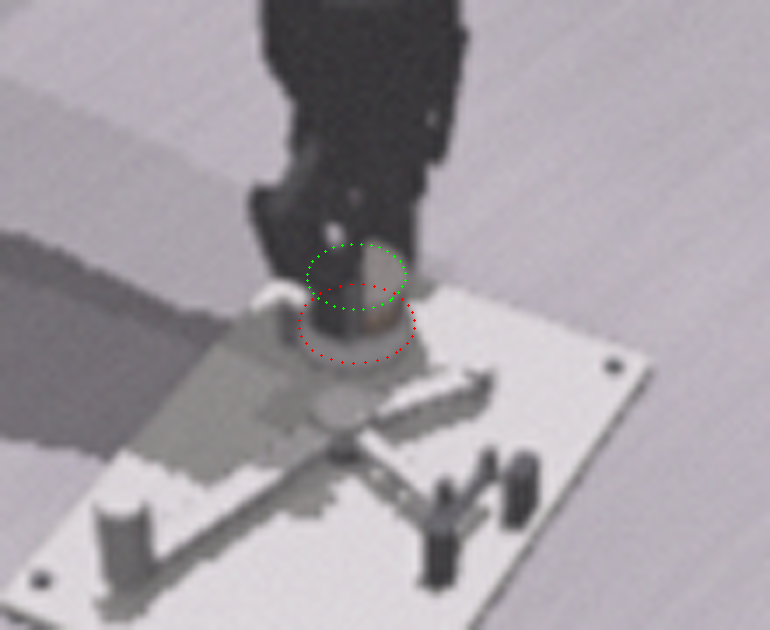

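The crop shows the dish over the plate at (360,290). The projected red plate outline fits the plate, and the pins are clear behind it. The TCP is 3.7 mm towards +x; I want about 1.5, so I shift back 2 mm and lower.

Emit:
arm_command([
  [0, 0, -1],
  [0, 0, -1],
  [2, 0, 0],
  [2, 0, 0],
  [2, 0, 0],
  [1.5, 0, 0],
  [1, 0, 0],
  [0, 0, 0],
  [0, 0, 0],
  [0, 0, 0],
], spin=[0, 0, 0, 0, 0, 0, 0, 0, 0, 0])

```text
t: 9.42
tcp_pos: [0.5256, 0.0886, 0.0208]
eef_rot: [0.702, -0.082, 0.702, 0.082]
force: [0.1, -0.8, -0.1]
width: 0.0389
```

```bash
python3 -c "
from plan import *
go([*STAGE,.0195])"
```

```text
t 9.42 tcp [525.6  88.6  20.8] w 38.9 spin -0.0 F [ 0.1 -0.8 -0.1] tilt [ 0.  0. -1.]
  shift mm now axes [ 1.3 -0.2 -1.3]  after spin [ 1.3 -0.2 -1.3]
```

Emit:
arm_command([
  [0.5, 0, 0],
  [0.5, 0, 0],
  [0.3, 0, 0],
  [0.3, 0, 0],
  [0, 0, 0],
  [0, 0, 0],
  [0, 0, 0],
  [0, 0, 0],
  [0, 0, 0],
  [0, 0, 0],
], spin=[0, 0, 0, 0, 0, 0, 0, 0, 0, 0])

```text
t: 10.25
tcp_pos: [0.5255, 0.0886, 0.0194]
eef_rot: [0.702, -0.082, 0.702, 0.082]
force: [-1.5, -0.4, 4.4]
width: 0.0387
```

Contact felt at 4.4 N, so the dish is standing on the plate. I open and rise.

Emit:
arm_command([
  [0, 0, 0],
  [0, 0, 0],
  [0, 0, 0],
  [0, 0, 0],
  [0, 0, 0],
  [0, 0, 0],
  [0, 0, 0],
  [0, 0, 0],
  [0, 0, 0],
  [0, 0, 0],
], spin=[0, 0, 0, 0, 0, 0, 0, 0, 0, 0], claw=0.4)

```text
t: 11.08
tcp_pos: [0.5255, 0.0885, 0.0192]
eef_rot: [0.702, -0.082, 0.702, 0.082]
force: [0.8, -0.4, -0.2]
width: 0.0601
```

Emit:
arm_command([
  [-3, 0, 0],
  [-6, 0, 0],
  [-10, 0, 0],
  [-15, 0, 0],
  [-20, 0, 0],
  [-20, 0, 0],
  [-20, 0, 0],
  [-10, 0, 0],
  [0, 0, 0],
  [0, 0, 0],
], spin=[0, 0, 0, 0, 0, 0, 0, 0, 0, 0])

```text
t: 11.92
tcp_pos: [0.526, 0.0886, 0.1238]
eef_rot: [0.703, -0.082, 0.702, 0.082]
force: [-0.1, -0.4, 0.4]
width: 0.0599
```

Emit:
arm_command([
  [0, 0, -20],
  [0, -20, -20],
  [0, -30, -10],
  [0, -30, 0],
  [0, -30, 0],
  [0, -30, 0],
  [0, -25, 0],
  [0, 0, 0],
  [0, 0, 0],
  [0, 0, 0],
], spin=[0, 0, 0, 0, 0, 0, 0, 0, 0, 0], claw=-1)

```text
t: 12.75
tcp_pos: [0.5135, -0.083, 0.122]
eef_rot: [0.701, -0.081, 0.703, 0.082]
force: [-0.5, 0.5, -0.2]
width: 0.0002
```

```bash
python3 -c "
from plan import *
go([*jig(-78,-95),.06])
d=snap('scene','s4'); im=d['color'][:,:,::-1].copy()
u,v=proj(d,[*STAGE,.016]).astype(int)
c=cv2.resize(im[v-45:v+45,u-50:u+60],None,fx=7,fy=7,interpolation=cv2.INTER_CUBIC)
P=lambda X:tuple(int(a) for a in ((proj(d,X)-[u-50,v-45]+.5)*7))
for r,z,col in((.024,.016,(0,0,255)),(.02,.036,(0,255,0))):
  for a in np.arange(0,6.28,.2): cv2.circle(c,P([STAGE[0]+r*np.cos(a),STAGE[1]+r*np.sin(a),z]),1,col,-1)
cv2.imwrite('pics/s4c.png',c)"
```

```text
t 12.75 tcp [513.5 -83.  122. ] w 0.2 spin -0.001 F [-0.5  0.5 -0.2] tilt [-0.003  0.001 -1.   ]
  shift mm now axes [62.  -1.1  4.1]  after spin [62.  -1.1  4.1]
```

View pics/s4c.png

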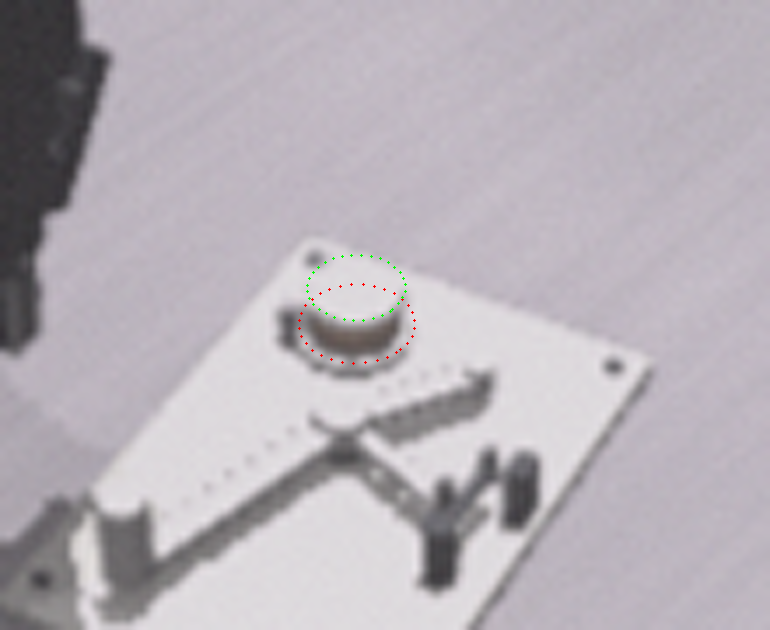

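The crop shows the dish flat on the plate, its lid centred at about (354,290) against the predicted (357,288), so within 1 mm. The arm is still at rest. I come down on the robot's side of the post with shut fingers.

Emit:
arm_command([
  [0, -1, 4],
  [10, 0, 0],
  [15, 0, 0],
  [15, 0, 0],
  [15, 0, 0],
  [15, 0, 0],
  [10, 0, 0],
  [0, 0, 0],
  [0, 0, 0],
  [0, 0, 0],
], spin=[0, 0, 0, 0, 0, 0, 0, 0, 0, 0])

```text
t: 13.63
tcp_pos: [0.5195, -0.0834, 0.0437]
eef_rot: [0.703, -0.082, 0.702, 0.082]
force: [-0.3, -0.3, -0.1]
width: -0.0003
```

```bash
python3 -c "
from plan import *
go([*jig(1.6,-96.5),.04])
d=load('s4');u,v=proj(d,[*STAGE,.016]).astype(int);print((proj(d,[*jig(-36,-95),.065])-[u-50,v-45]+.5)*7)"
```

```text
t 13.63 tcp [519.5 -83.4  43.7] w -0.3 spin 0.0 F [-0.3 -0.3 -0.1] tilt [ 0.001 -0.    -1.   ]
  shift mm now axes [ 3.7 -0.8 77.8]  after spin [ 3.7 -0.8 77.8]
[125.49709513 491.60743295]
```

Emit:
arm_command([
  [1, 0, 5],
  [1, 0, 6],
  [0, 0, 6],
  [0, 0, 6],
  [0, 0, 6],
  [0, 0, 6],
  [0, 0, 6],
  [0, 0, 6],
  [0, 0, 0],
  [0, 0, 0],
], spin=[0, 0, 0, 0, 0, 0, 0, 0, 0, 0])

```text
t: 14.47
tcp_pos: [0.5627, -0.0749, 0.0409]
eef_rot: [0.7, -0.083, 0.704, 0.08]
force: [-5.7, -6.0, 3.2]
width: -0.0001
```

Emit:
arm_command([
  [0, 0, 4],
  [0, 0, 4],
  [0, 0, 4],
  [0, 0, 4],
  [0, 0, 4],
  [0, 0, 3],
  [0, 0, 3],
  [0, 0, 2],
  [0, 0, 0],
  [0, 0, 0],
], spin=[0, 0, 0, 0, 0, 0, 0, 0, 0, 0])

```text
t: 15.3
tcp_pos: [0.5888, -0.0687, 0.0407]
eef_rot: [0.7, -0.083, 0.705, 0.08]
force: [-6.8, -6.6, 4.2]
width: -0.0001
```

```bash
python3 -c "
from plan import *
go([*jig(1.6,-96.5),.04])"
```

```text
t 15.3 tcp [588.8 -68.7  40.7] w -0.1 spin -0.002 F [-6.8 -6.6  4.2] tilt [-0.007 -0.005 -1.   ]
  shift mm now axes [0.7 0.9 7. ]  after spin [0.7 0.9 7. ]
```

```bash
python3 -c "
from plan import *
d=snap('scene','s5'); im=d['color'][:,:,::-1].copy()
u,v=proj(d,[*jig(0,0),.02]).astype(int)
c=cv2.resize(im[v-50:v+45,u-60:u+55],None,fx=6,fy=6,interpolation=cv2.INTER_CUBIC)
P=lambda X:tuple(int(a) for a in ((proj(d,X)-[u-60,v-50]+.5)*6))
for q,col in((.4,(255,0,0)),(.46,(0,255,0)),(.54,(0,0,255))):
  x,y=-3.5+110*np.sin(q-.3),10-110*np.cos(q-.3)
  for a in np.arange(0,6.28,.3): cv2.circle(c,P([*jig(x+10*np.cos(a),y+10*np.sin(a)),.065]),1,col,-1)
cv2.imwrite('pics/s5c.png',c)"
```

```text
(no output)
```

View pics/s5c.png

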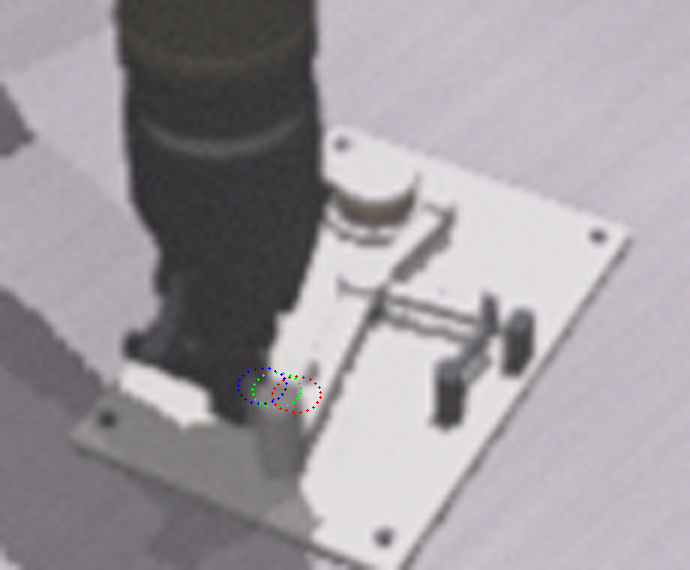

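The crop shows the fingers behind the post, whose top at (278,387) sits near q ≈ 0.47. The dish is undisturbed at (372,195). A little more push adds margin without reaching the end stop.

Emit:
arm_command([
  [0, 0, 2],
  [0, 0, 2],
  [0, 0, 1],
  [0, 0, 1],
  [0, 0, 0],
  [0, 0, 0],
  [0, 0, 0],
  [0, 0, 0],
  [0, 0, 0],
  [0, 0, 0],
], spin=[0, 0, 0, 0, 0, 0, 0, 0, 0, 0])

```text
t: 16.18
tcp_pos: [0.5939, -0.0669, 0.0407]
eef_rot: [0.7, -0.083, 0.705, 0.08]
force: [-8.0, -6.3, 5.0]
width: 0.0002
```

```bash
python3 -c "
from plan import *
go([*jig(1.6,-96.5),.04])
d=snap('scene','s6'); im=d['color'][:,:,::-1].copy()
u,v=proj(d,[*jig(0,0),.02]).astype(int)
c=cv2.resize(im[v-50:v+45,u-60:u+55],None,fx=6,fy=6,interpolation=cv2.INTER_CUBIC)
P=lambda X:tuple(int(a) for a in ((proj(d,X)-[u-60,v-50]+.5)*6))
for q,col in((.46,(0,255,0)),(.54,(0,0,255))):
  x,y=-3.5+110*np.sin(q-.3),10-110*np.cos(q-.3)
  for a in np.arange(0,6.28,.3): cv2.circle(c,P([*jig(x+10*np.cos(a),y+10*np.sin(a)),.065]),1,col,-1)
for a in np.arange(0,6.28,.2): cv2.circle(c,P([STAGE[0]+.02*np.cos(a),STAGE[1]+.02*np.sin(a),.036]),1,(0,255,0),-1)
cv2.imwrite('pics/s6c.png',c)"
```

```text
t 16.18 tcp [593.9 -66.9  40.7] w 0.2 spin -0.002 F [-8.  -6.3  5. ] tilt [-0.008 -0.004 -1.   ]
  shift mm now axes [0.7 0.3 1.6]  after spin [0.7 0.3 1.6]
```

View pics/s6c.png

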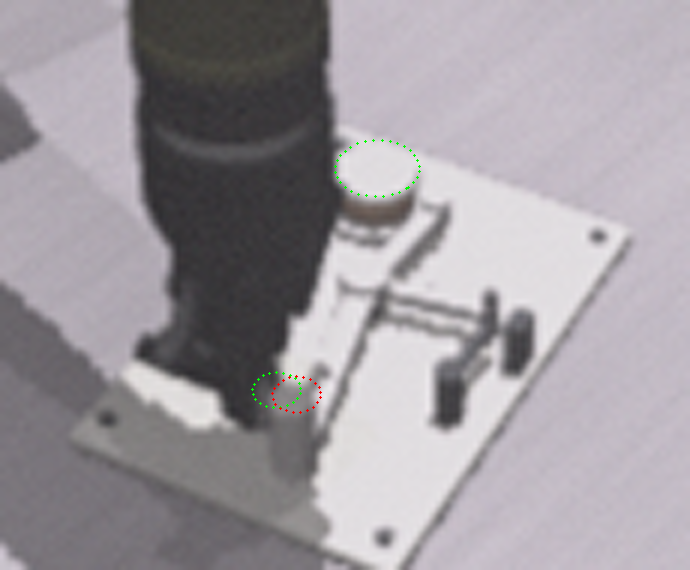

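The crop shows the post top at about (292,393), close to the q = 0.54 outline, and the dish lid still inside its centred outline at (378,170). The pushing force is steady at about 9 N, so I hand in.

```bash
python3 -c "
from h import *
s=arm.get_state();print(s['force'],np.abs(s['qvel']).max()); print(arm.sign_off())"
```

```text
[-8.34331819 -5.89281878  4.99771714] 0.002644245006988191
the job is handed in; nothing more can be done
None
```

The dish is on the jig's stage plate and let go, and the shut fingers are holding the tensioner arm back past its click. I handed the job in at about 16 s; it gives no verdict.

- **Dish:** I gripped it across its diameter and lowered it until about 4 N of contact was felt, then released it. The last picture shows it flat and within about 1 mm of the plate's centre.
- **Tensioner arm:** I pushed the post to about q = 0.53 rad, short of the 0.62 end stop. The post in the picture and the tool position agree on that angle. The push along jig x held at about 9 N, with the robot's joints still.
- **Side force:** the wrist also read about 4 N sideways and 5 N upwards. I took this as friction from the post sliding along the fingers. It did not grow over the last push.
- **Other things:** I did not measure the bystanders again at the end. The close-up views during the grip showed the neighbouring things standing clear, and the paths stayed away from the rest.

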